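Log a cell on the lab counter

TASK

Log a cell on the cell counter beside the microscope: with the fingertips gently press the large round key all or nearly all the way down, let it come right up again, and then press the bar key down in the same way and release it, to store the count. Do not press the square key or the small round key, do not push hard, and leave the beaker, the bottle and the slide box where they stand; finish clear of everything.

Things in the scene. Friction and masses are not known exactly. Their poses are not given: they have to be found in the camera images.
- counter: the cell counter: low beige box, fixed, 130 (its x) by 270 mm (its y), 50 mm high, with a 66 mm high display hump along its back (own x +31 to +65 mm). Origin: centre of the underside; z up; front (own -x) roughly to the robot. Four black keys, 16 mm proud of the box, stand in a row at own x = -20 mm, own y = -87, -29, 29, 87 mm; which key is where varies.
- key_round_top (a point): the middle of the top face of the large round key, 66 mm above the bench while the key is up (it moves down with the key). Cap: flat disc, 34 mm across.
- key_bar_top (a point): the middle of the top face of the bar key, 66 mm above the bench while the key is up (it moves down with the key). Cap: narrow oblong, 40 mm along the counter's x and 14 mm along its y.
- key_square_top (a point): the middle of the top face of the square key, 66 mm above the bench while the key is up (it moves down with the key). Cap: 26 by 26 mm. Not to be pressed.
- key_small_top (a point): the middle of the top face of the small round key, 66 mm above the bench while the key is up (it moves down with the key). Cap: flat disc, 18 mm across. Not to be pressed.
- key_round (a joint): Its value is how far the key is pressed, in m: 0 up, 0.010 fully down. A sprung key: it moves straight down, resists with about 1 N at the start and 4 N at the bottom of its 10 mm travel, and springs back up when released.
- key_bar (a joint): Its value is how far the key is pressed, in m: 0 up, 0.010 fully down. A sprung key: it moves straight down, resists with about 1 N at the start and 4 N at the bottom of its 10 mm travel, and springs back up when released.
- key_square (a joint): Its value is how far the key is pressed, in m: 0 up, 0.010 fully down. A sprung key: it moves straight down, resists with about 1 N at the start and 4 N at the bottom of its 10 mm travel, and springs back up when released.
- key_small (a joint): Its value is how far the key is pressed, in m: 0 up, 0.010 fully down. A sprung key: it moves straight down, resists with about 1 N at the start and 4 N at the bottom of its 10 mm travel, and springs back up when released.
- beaker: glass beaker, 68 mm across and 85 mm high, loose, standing off the counter's +y end. Origin: centre of the underside.
- bottle: clear reagent bottle with a blue cap, 56 mm across and 115 mm high, loose, standing off the counter's -y end. Origin: centre of the underside.
- slidebox: closed white-and-grey box for microscope slides, 77 by 92 mm and 35 mm high, loose, lying in front of the counter. Origin: centre of the underside.
There are look-alikes about, which are no part of the job. Leave any turquoise look-alike of the bottle alone. What is shaped like the beaker but brown or purple is not meant.

How it is judged:
By the outcome, as a careful person would: the job done as asked, in the order asked, and still so for the second after the job is handed in, with the robot touching nothing.
It also fails if it takes over 40 s, if anything falls off the work surface, if the arm or the gripper's body presses on something with over 40 N, if the wrist force passes 120 N, or if a joint passes its speed limit or range.

ROBOT

A 6-joint arm with a two-finger parallel gripper is mounted at the origin on the work surface. World frame = base frame: x ahead of the robot, y to its left, z up, the work surface at z = 0. Lengths are in m, angles in rad, forces in N, time in s.
With the tool pointing down it reaches from about 0.3 to 0.875 m from the base axis. Payload 4.2 kg.
Tool frame: the origin (TCP) lies on the centre line of the jaws, within the pads' length; the fingertips stand 25 mm ahead of it and the grasp point (between the pads) lies 6 mm ahead of it; y points along the fingers, z is the direction in which the jaws open and shut, and the axes are right-handed (so a half turn about y gives the same grasp; the last joint's range is limited). The gripper opens to 85 mm and grips with 20 to 120 N. Pads are 22 mm wide; open, the fingers measure 114 mm over their backs; the gripper's body (76 mm by 85 mm) begins 54 mm behind the grasp point. The pads swing forward as they close: fully open they stand 13 mm farther back than shut.
Start: joints at [1.281, 0.32, 1.565, -0, 1.257, -0.02], TCP at [0.153, 0.554, 0.256] pointing down, gripper open.
Joint ranges: [-3.11, 3.11], [-0.84, 2.01], [0.21, 2.61], [-1.34, 4.49], [0.05, 2.63], [-2.56, 2.56]. Speed limits (rad/s): [2.57, 2.57, 3.14, 3.14, 3.14, 3.14].

INTERFACE

Orientations are given as a unit quaternion [w, x, y, z].
In Python, from station import monitor, eyes, ctrl, models gives the robot as it stands.
- The arm moves only by the tool jog_arm, never from a script. Its argument "targets" is a list of rows, each a list of 7 numbers: the turn, a rotation vector about the tool's x, y, z in degrees, then the shift along the tool's x, y, z in mm, then the closure, from 0 (fully open) to 1 (shut). A call has 1 to 5 rows; each row is the pose to reach, as a shift and turn from the pose commanded when the call began, along the tool's axes at that moment; what a row does not reach only later rows make up. A row lasts 1/10 s, in which the tool goes at most 50 mm and 8.59 degrees, less where a joint would pass 70% of its speed; a pose out of reach is approached as far as the arm can. A call with a gripper value outside its range is refused whole. The fingers move at their own pace and stop on an object; "newtons" is the grip in N (left out, the last holds). Time passes only in rows, so rows that repeat a pose let the fingers close. It gives the time, the measured TCP pose, the force and the opening at its end, in the units of the state.
- monitor.get_state(): the state, without advancing time (a new reading comes with each control period).
- eyes.snapshot(name): name is "scene" or "top" or "wrist"; returns a dict with "pixels" (384x512x3 uint8, red, green, blue), "K" (3x3 intrinsics, pixels), "k1" (the pictures are not rectified: a ray, as slopes to the right and down, at radius r is drawn at 1 + k1 r^2 times it, then the intrinsics apply), "R" (3x3) and "t" (3): a world point X has camera coordinates R X + t. Camera axes: x right, y down, z forward; pixel columns grow to the right and rows downward; lengths in m; the calibration is good to about 2 mm. A picture is of the moment at which its call begins. There is no depth.
- ctrl.hand_in(): hands the job in, once; it reports no verdict.
Trained networks look in the newest picture that a camera, given by its name, has taken for a name from the list of things; names that differ only in an ending like _2 or _b are one class to them, and where a whole thing is asked for, a point or a joint stands for the part that bears it (a point fixed in the world has none). Each returns a list of dicts, best first, with "conf" (0 to 1); they miss things now and then, are a little off and sometimes report something else, mostly with a low value. They report only what shows in the picture. A call takes as long as a camera call. They do not tell look-alikes from the thing itself.
- models.outline_of(thing, camera): "region" (384x512 bool, what is visible of it) and "position" ([row, column] in pixels, amid what is visible of it).
- models.place_of(thing, camera): "position" ([row, column] in pixels: a listed point, or the origin of a listed thing).
The state is a dict: "clock": time; "qpos": joint angles; "qd": joint speeds; "joint_efforts": joint torques, N m; "tcp_pos": TCP position; "ee_rot": TCP orientation; "contact_force": force on the tool from outside, world axes, zero at the start; "ft_torque": the same for the moment, N m; "grip_width": opening from 0.0 (shut) to 1.0 (fully open).
Only numpy, scipy, OpenCV 4.12 (cv2) and the standard library are available. Lean on these libraries where they do the work, as an engineer would, in place of code of your own. Each camera call takes 0.05 s, during which the arm holds its last target.

## Working session

There is one attempt and no reset: what is moved stays moved. The work goes in short steps, Python scripts to look and compute and a tool call to move; the robot and the scene stay as the last step left them, time stands still between calls to the robot, and variables do not carry over. Pictures are saved under pics/ and viewed, and the job is handed in when it is done.

Besides the shell and the picture viewer there is one more tool, called after "Request:" by a JSON object that holds its "api" and its "payload". jog_arm: Moves the arm, as the interface text tells. Its arguments: {"type":"object","properties":{"targets":{"type":"array","items":{"type":"array","items":{"type":"number"}}},"newtons":{"type":"number"}},"required":["targets"]}

```bash
mkdir -p pics; ls
cat > h.py <<'E'
import numpy as np, cv2
from station import monitor, eyes, ctrl, models
def ray(s,p):
    r,c=p; K=s["K"]; y=np.array([(c-K[0][2])/K[0][0],(r-K[1][2])/K[1][1]]); x=y.copy()
    for _ in range(30): x=y/(1+s["k1"]*(x@x))
    R=np.array(s["R"]); return -R.T@np.array(s["t"]), R.T@np.array([x[0],x[1],1])
def at_z(s,p,z):
    o,d=ray(s,p); return o+d*(z-o[2])/d[2]
def proj(s,X):
    c=np.array(s["R"])@X+np.array(s["t"]); x=c[:2]/c[2]; x=x*(1+s["k1"]*(x@x)); K=s["K"]
    return K[1][1]*x[1]+K[1][2],K[0][0]*x[0]+K[0][2]
def save(s,n,k=1): cv2.imwrite("pics/"+n+".png",cv2.resize(s["pixels"][:,:,::-1],None,fx=k,fy=k))
E
python3 - <<'E'
from h import *
print(monitor.get_state())
for cam in ["scene","top"]:
    s=eyes.snapshot(cam); save(s,cam+"0",1.5)
    for n,z in [("counter",0),("key_round_top",.066),("key_bar_top",.066),("key_square_top",.066),("key_small_top",.066),("beaker",0),("bottle",0),("slidebox",0)]:
        for d in models.place_of(n,cam)[:3]:
            print(cam,n,round(d["conf"],2),np.round(d["position"],1),np.round(at_z(s,d["position"],z),4))
E
```

```text
pics
{'clock': 0.0, 'qpos': array([ 1.28098859e+00,  3.20313422e-01,  1.56571123e+00,  2.28996665e-05,
        1.25740290e+00, -1.99609632e-02]), 'qd': array([ 0.00141561,  0.00146152,  0.00053   , -0.00021963, -0.0021071 ,
        0.00020354]), 'joint_efforts': array([ 8.07182896e-04, -4.15531826e+01, -2.34160835e+01,  2.65032777e-04,
        8.06175900e-03, -9.76623902e-07]), 'tcp_pos': array([0.15312946, 0.55377153, 0.25545736]), 'ee_rot': array([-0.70003993,  0.70131949, -0.09522617,  0.0950108 ]), 'contact_force': array([-0.78723533, -0.3658772 ,  0.23093189]), 'ft_torque': array([-0.00646299,  0.03695364, -0.04405255]), 'grip_width': 1.0028063587827425}
scene counter 0.56 [228.9 254.9] [ 0.5905 -0.0789  0.    ]
scene key_round_top 0.74 [181.3 271. ] [0.5714 0.0098 0.066 ]
scene key_round_top 0.63 [229.7 256.4] [ 0.619  -0.1182  0.066 ]
scene key_bar_top 0.63 [232.1 229.8] [ 0.5789 -0.1541  0.066 ]
scene key_bar_top 0.55 [196.3 258.1] [ 0.5725 -0.0433  0.066 ]
scene key_square_top 0.71 [232.8 226.2] [ 0.574  -0.1597  0.066 ]
scene key_small_top 0.42 [211.5 241.4] [ 0.5673 -0.098
[... 398 characters left out ...]
0.0589  0.    ]
top counter 0.95 [187.9 261.7] [ 0.5848 -0.0637  0.    ]
top key_bar_top 0.48 [189.1 251.4] [ 0.5757 -0.0345  0.066 ]
top key_square_top 0.39 [189.9 295.4] [ 0.5736 -0.1516  0.066 ]
top key_small_top 0.46 [191.2 277.9] [ 0.5701 -0.1049  0.066 ]
top beaker 0.66 [145.3 171.3] [0.7068 0.1943 0.    ]
top beaker 0.63 [173.  140.4] [0.6269 0.2799 0.    ]
top beaker 0.61 [186.5 181.8] [0.5886 0.1627 0.    ]
top bottle 0.92 [172.4 342.3] [ 0.6296 -0.295   0.    ]
top bottle 0.86 [164.5 376.4] [ 0.6526 -0.3939  0.    ]
top bottle 0.71 [141.6 342.6] [ 0.7191 -0.2976  0.    ]
top slidebox 0.63 [237.7 285.2] [ 0.4439 -0.1297  0.    ]
top slidebox 0.36 [189.2 181.5] [0.581  0.1634 0.    ]
```

Run:
```python
from h import *
a=cv2.imread("pics/top0.png")[180:400,200:640]; cv2.imwrite("pics/topcrop.png",cv2.resize(a,None,fx=1.8,fy=1.8,interpolation=cv2.INTER_CUBIC))
a=cv2.imread("pics/scene0.png")[210:420,280:500]; cv2.imwrite("pics/scenecrop.png",cv2.resize(a,None,fx=2.8,fy=2.8,interpolation=cv2.INTER_CUBIC))
```

```text
(no output)
```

View pics/topcrop.png

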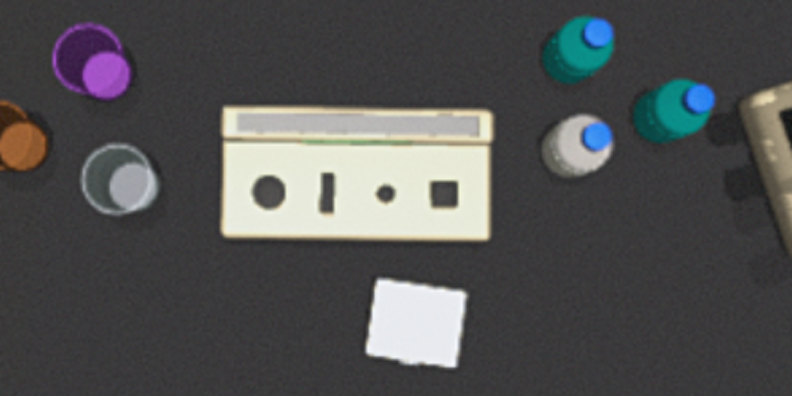

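View pics/scenecrop.png

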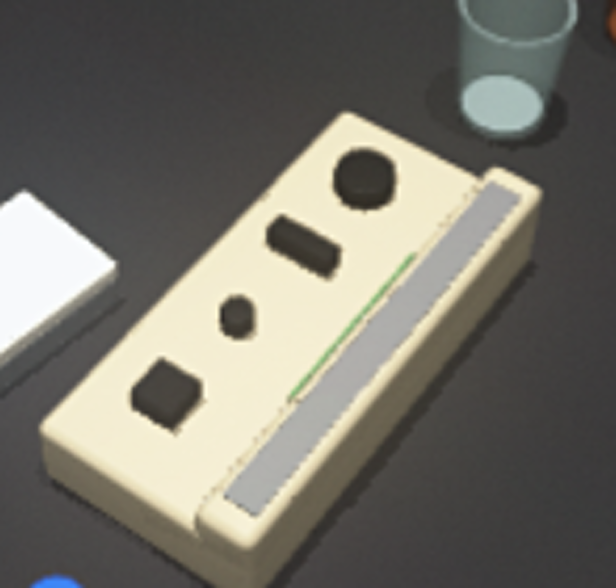

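View pics/scene0.png

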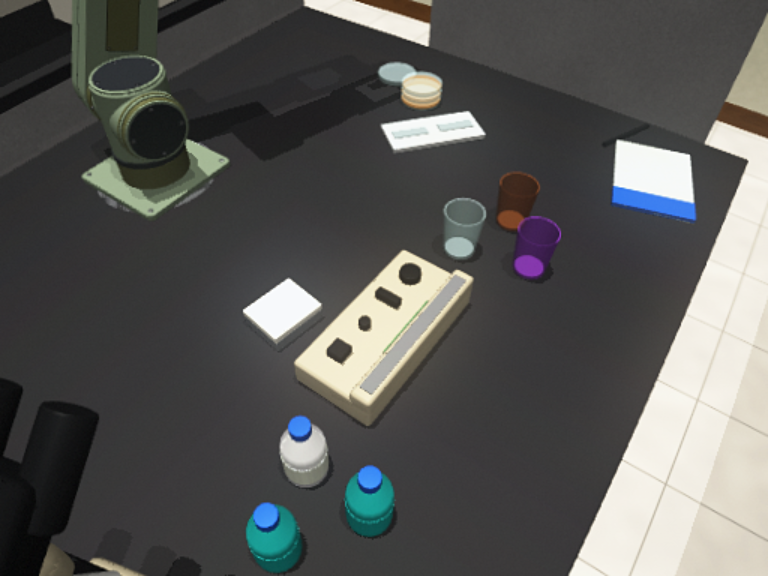

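The keys from +y to −y are round, bar, small and square (top crop pixels (269,192), (327,193), (385,193) and (444,194)). The large disc at the beaker end is the round key, and the narrow oblong beside it is the bar. Next I'll measure them precisely.

```bash
cat >> h.py <<'E'
def rel(P):
    "tool-axis shift in mm from current measured TCP to world point P"
    from scipy.spatial.transform import Rotation as Ro
    st=monitor.get_state(); q=st["ee_rot"]; R=Ro.from_quat([q[1],q[2],q[3],q[0]]).as_matrix()
    return np.round(R.T@(np.array(P)-st["tcp_pos"])*1000,1), R
E
python3 - <<'E'
from h import *
from scipy.optimize import least_squares
obs=[]
for cam in ["top","scene"]:
    s=eyes.snapshot(cam); g=s["pixels"].max(2)
    o=models.outline_of("counter",cam)[0]["region"].astype(np.uint8)
    o=cv2.morphologyEx(o,cv2.MORPH_CLOSE,np.ones((15,15),np.uint8)); o=cv2.erode(o,np.ones((5,5)))
    n,l,st,c=cv2.connectedComponentsWithStats(((g<110)&(o>0)).astype(np.uint8))
    print(cam,s["R"].shape,[ (st[i,4],np.round(c[i],1)) for i in range(1,n) if st[i,4]>8])
    k=[c[i][::-1] for i in range(1,n) if st[i,4]>8]
    print([np.round(at_z(s,p,.058),4)[:2] for p in k])
    obs.append((s,k))
for P in ([.57,.02,.2],): print(rel(P))
E
```

```text
top (3, 3) [(np.int32(109), array([232.6, 190.5])), (np.int32(60), array([254.3, 190.8])), (np.int32(88), array([297.5, 191.1])), (np.int32(26), array([275.8, 191.3]))]
[array([0.5725, 0.0157]), array([ 0.5717, -0.0423]), array([ 0.5711, -0.1582]), array([ 0.5705, -0.0998])]
scene (3, 3) [(np.int32(173), array([272.9, 182.4])), (np.int32(141), array([258.3, 198.1])), (np.int32(487), array([272.3, 242.1])), (np.int32(64), array([242.6, 215.3])), (np.int32(180), array([225.6, 233.6])), (np.int32(21), array([225., 265.]))]
[array([0.5733, 0.0159]), array([ 0.5721, -0.0417]), array([ 0.6589, -0.12  ]), array([ 0.5717, -0.0998]), array([ 0.5707, -0.1577]), array([ 0.6136, -0.2162])]
(array([ 544. ,   56.3, -403.8]), array([[ 9.63828100e-01,  4.59820923e-05,  2.66524656e-01],
       [-2.66524660e-01,  1.12063833e-04,  9.63828093e-01],
       [ 1.44510577e-05, -9.99999993e-01,  1.20265633e-04]]))
```

Request:
{"api": "jog_arm", "payload": {"targets": [[0,0,0,548,0,-406,1],[0,0,0,548,0,-406,1],[0,0,0,548,0,-406,1],[0,0,0,548,0,-406,1],[0,0,0,548,0,-406,1]], "newtons": 20}}

```text
clock: 1.6
tcp_pos: [0.308, 0.3556, 0.2565]
ee_rot: [0.701, -0.701, 0.095, -0.095]
contact_force: [0.6, 1.1, 0.1]
grip_width: 0.145
```

Run:
```python
from h import *
print(rel([.573,.016,.256])[0])
```

```text
[ 345.7    0.5 -257. ]
```

Request:
{"api": "jog_arm", "payload": {"targets": [[0,0,0,345,0,-257,1],[0,0,0,345,0,-257,1],[0,0,0,345,0,-257,1],[0,0,0,345,0,-257,1],[0,0,0,345,0,-257,1]]}}

```text
clock: 2.1
tcp_pos: [0.4616, 0.158, 0.2566]
ee_rot: [0.701, -0.7, 0.095, -0.095]
contact_force: [0.3, 0.9, -0.5]
grip_width: 0.0
```

Run:
```python
from h import *
print(rel([.573,.016,.256])[0])
```

```text
[ 145.2    0.6 -107.2]
```

Request:
{"api": "jog_arm", "payload": {"targets": [[0,0,0,145,0,-107,1],[0,0,0,145,0,-107,1],[0,0,0,145,0,-107,1],[0,0,0,145,0,-107,1],[0,0,0,145,0,-107,1]]}}

```text
clock: 2.6
tcp_pos: [0.574, 0.0149, 0.2558]
ee_rot: [-0.7, 0.701, -0.096, 0.097]
contact_force: [-0.5, -0.4, 0.4]
grip_width: 0.001
```

Run:
```python
from h import *
print(rel([.573,.016,.12])[0], monitor.get_state()["qpos"])
s=eyes.snapshot("wrist"); save(s,"w1",1.5)
```

```text
[ -1.4 135.8   0.9] [ 6.34385958e-03  3.18335704e-01  1.56785226e+00 -1.01815693e-03
  1.25452790e+00 -1.29001166e+00]
```

View pics/w1.png

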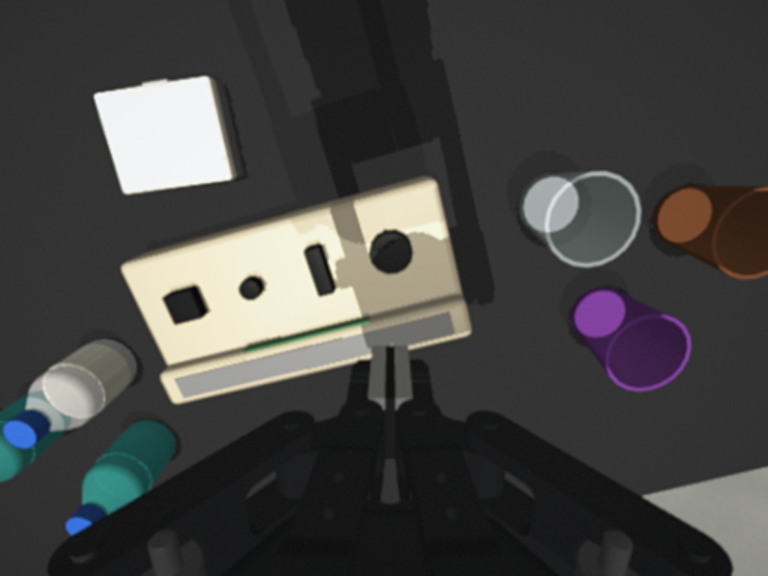

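Request:
{"api": "jog_arm", "payload": {"targets": [[0,0,0,-1.4,50,0.9,1],[0,0,0,-1.4,100,0.9,1],[0,0,0,-1.4,130,0.9,1],[0,0,0,-1.4,152,0.9,1],[0,0,0,-1.4,152,0.9,1]]}}

```text
clock: 3.15
tcp_pos: [0.5677, 0.0205, 0.1015]
ee_rot: [-0.701, 0.701, -0.097, 0.092]
contact_force: [-0.0, -1.1, 0.1]
grip_width: 0.0
```

Run:
```python
from h import *
s=eyes.snapshot("wrist"); save(s,"w2",1.5)
st=monitor.get_state();print(rel([.573,.016,.091])[0], st["tcp_pos"],st["contact_force"])
```

```text
[ 4.7 12.5 -3.3] [0.56936097 0.02039113 0.10352953] [0.29039508 0.09947614 0.67935379]
```

View pics/w2.png

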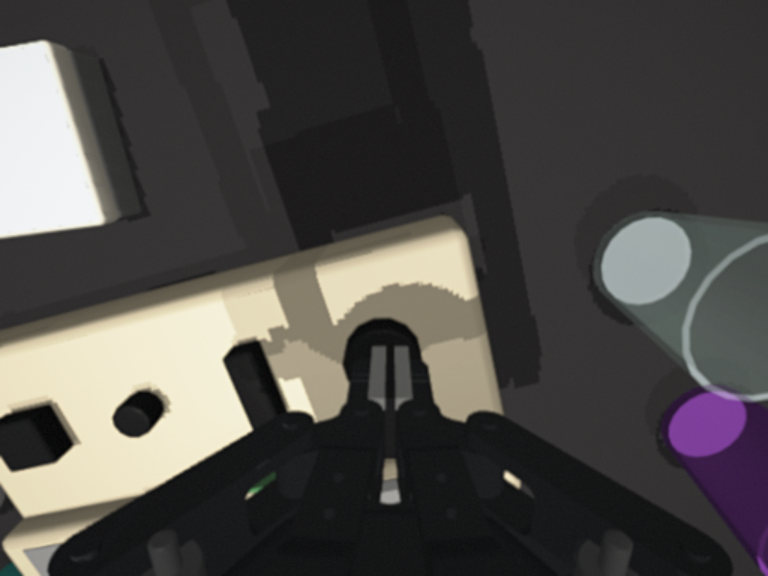

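Request:
{"api": "jog_arm", "payload": {"targets": [[0,0,0,0,0,0,1],[0,0,0,0,0,0,1]]}}

```text
clock: 3.4
tcp_pos: [0.5717, 0.0197, 0.1062]
ee_rot: [0.701, -0.7, 0.094, -0.096]
contact_force: [0.2, -0.1, 0.2]
grip_width: 0.001
```

Run:
```python
from h import *
st=monitor.get_state();print(rel([.573,.016,.091])[0], st["tcp_pos"],st["contact_force"])
```

```text
[ 2.2 15.2 -3.3] [0.57171801 0.01972787 0.10618985] [ 0.20908376 -0.1016359   0.20837589]
```

Request:
{"api": "jog_arm", "payload": {"targets": [[0,0,0,2,3,-3,1],[0,0,0,2,7,-3,1],[0,0,0,2,10,-3,1],[0,0,0,2,10,-3,1]]}}

```text
clock: 3.8
tcp_pos: [0.5715, 0.0158, 0.0937]
ee_rot: [0.701, -0.701, 0.096, -0.095]
contact_force: [-0.1, -0.0, -0.7]
grip_width: -0.001
```

Run:
```python
from h import *
s=eyes.snapshot("scene"); save(s,"s2",1.5)
a=cv2.imread("pics/s2.png")[150:400,280:580]; cv2.imwrite("pics/s2c.png",cv2.resize(a,None,fx=2.3,fy=2.3,interpolation=cv2.INTER_CUBIC))
st=monitor.get_state();print(rel([.573,.016,.091])[0], st["tcp_pos"],st["contact_force"])
```

```text
[1.3 2.9 0.5] [0.57165573 0.01582673 0.09393821] [ 0.53596221  0.36433302 -0.42263213]
```

View pics/s2c.png

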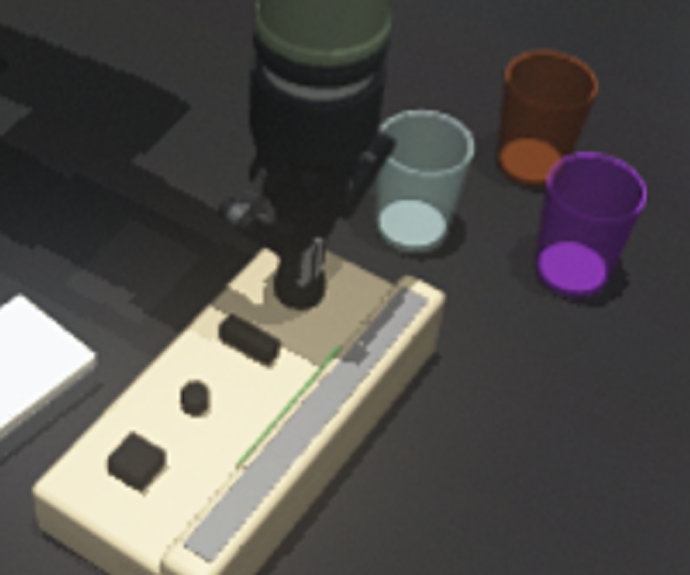

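The closed tips sit above the round key, at crop (300,280). I'll press it in small steps.

Request:
{"api": "jog_arm", "payload": {"targets": [[0,0,0,1,2,0,1],[0,0,0,1,4,0,1],[0,0,0,1,6,0,1],[0,0,0,1,6,0,1],[0,0,0,1,6,0,1]]}}

```text
clock: 4.35
tcp_pos: [0.5731, 0.0156, 0.0885]
ee_rot: [0.701, -0.701, 0.095, -0.095]
contact_force: [0.5, -0.7, 1.9]
grip_width: 0.004
```

Request:
{"api": "jog_arm", "payload": {"targets": [[0,0,0,0,2,0,1],[0,0,0,0,3,0,1],[0,0,0,0,3,0,1]]}}

```text
clock: 4.65
tcp_pos: [0.5731, 0.0156, 0.0854]
ee_rot: [0.701, -0.701, 0.095, -0.095]
contact_force: [0.2, -1.0, 3.1]
grip_width: 0.002
```

Request:
{"api": "jog_arm", "payload": {"targets": [[0,0,0,0,1.5,0,1],[0,0,0,0,2.5,0,1],[0,0,0,0,2.5,0,1],[0,0,0,0,2.5,0,1]]}}

```text
clock: 5.05
tcp_pos: [0.5732, 0.0156, 0.083]
ee_rot: [0.701, -0.701, 0.095, -0.095]
contact_force: [1.7, -0.7, 3.0]
grip_width: -0.001
```

Request:
{"api": "jog_arm", "payload": {"targets": [[0,0,0,0,0.7,0,1],[0,0,0,0,0.7,0,1],[0,0,0,0,0.7,0,1]]}}

```text
clock: 5.35
tcp_pos: [0.5731, 0.0156, 0.0823]
ee_rot: [0.701, -0.701, 0.095, -0.095]
contact_force: [1.3, -0.3, 3.1]
grip_width: -0.004
```

Request:
{"api": "jog_arm", "payload": {"targets": [[0,0,0,0,0.6,0,1],[0,0,0,0,0.6,0,1],[0,0,0,0,0.6,0,1]]}}

```text
clock: 5.65
tcp_pos: [0.5731, 0.0156, 0.0816]
ee_rot: [0.701, -0.701, 0.095, -0.095]
contact_force: [2.3, 0.3, 4.1]
grip_width: -0.001
```

Run:
```python
from h import *
F=[]
for i in range(3):
    s=eyes.snapshot("scene"); st=monitor.get_state(); F.append(st["contact_force"][2])
print(F,st["tcp_pos"])
a=s["pixels"][100:270,180:380,::-1]; cv2.imwrite("pics/s3c.png",cv2.resize(a,None,fx=3.4,fy=3.4,interpolation=cv2.INTER_CUBIC))
```

```text
[np.float64(4.325590507496637), np.float64(3.8287799959395286), np.float64(4.1192378401284655)] [0.57314118 0.01561571 0.08162429]
```

View pics/s3c.png

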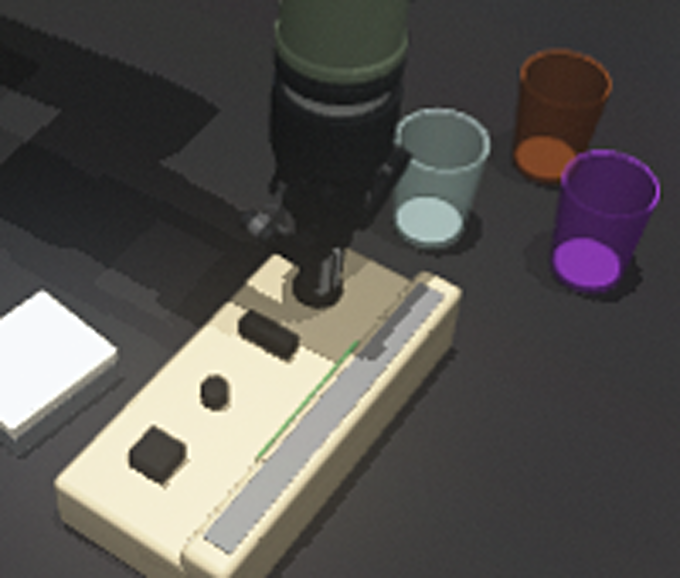

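The round key looks nearly flush at crop (318,292), with about 4.1 N on the tool, so it's at or near the bottom. I'll nudge 0.4 mm more, then lift.

Request:
{"api": "jog_arm", "payload": {"targets": [[0,0,0,0,0.4,0,1],[0,0,0,0,0.4,0,1],[0,0,0,0,0.4,0,1]]}}

```text
clock: 6.1
tcp_pos: [0.5731, 0.0156, 0.0812]
ee_rot: [0.701, -0.701, 0.095, -0.095]
contact_force: [2.1, -1.3, 3.4]
grip_width: 0.002
```

Request:
{"api": "jog_arm", "payload": {"targets": [[0,0,0,0,-5,0,1],[0,0,0,0,-15,0,1],[0,0,0,0,-30,0,1],[0,0,0,0,-30,0,1],[0,0,0,0,-30,0,1]]}}

```text
clock: 6.6
tcp_pos: [0.5719, 0.0157, 0.1109]
ee_rot: [-0.701, 0.701, -0.096, 0.095]
contact_force: [0.0, -0.2, -0.3]
grip_width: 0.0
```

Run:
```python
from h import *
s=eyes.snapshot("scene"); st=monitor.get_state()
print(rel([.572,-.042,.101])[0],st["tcp_pos"],st["contact_force"])
a=s["pixels"][100:270,180:380,::-1]; cv2.imwrite("pics/s4c.png",cv2.resize(a,None,fx=3.4,fy=3.4,interpolation=cv2.INTER_CUBIC))
```

```text
[ 15.6   9.5 -55.6] [0.57180272 0.01570446 0.11049055] [ 0.12182415  0.36243874 -0.31361222]
```

View pics/s4c.png

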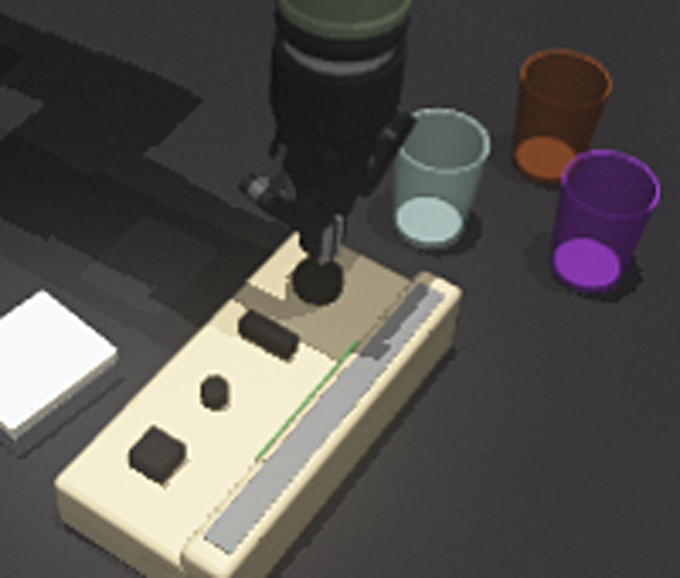

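The round key is back up (disc at crop (317,280), top face clear of the tips). Next is the bar key.

Request:
{"api": "jog_arm", "payload": {"targets": [[0,0,0,4,0,-15,1],[0,0,0,10,0,-40,1],[0,0,0,14.4,0,-55.8,1],[0,0,0,14.4,0,-55.8,1],[0,0,0,14.4,0,-55.8,1]]}}

```text
clock: 7.15
tcp_pos: [0.5716, -0.0426, 0.1108]
ee_rot: [0.701, -0.7, 0.096, -0.095]
contact_force: [-0.5, 0.4, 0.4]
grip_width: -0.0
```

Request:
{"api": "jog_arm", "payload": {"targets": [[0,0,0,0,4,0,1],[0,0,0,0,9,0,1],[0,0,0,0,14,0,1],[0,0,0,0,17,0,1],[0,0,0,0,17,0,1]]}}

```text
clock: 7.65
tcp_pos: [0.5715, -0.0417, 0.0934]
ee_rot: [0.701, -0.701, 0.095, -0.094]
contact_force: [0.7, -0.4, -0.7]
grip_width: -0.001
```

Run:
```python
from h import *
s=eyes.snapshot("scene"); st=monitor.get_state()
print(rel([.572,-.042,.091])[0],st["tcp_pos"],st["contact_force"])
a=s["pixels"][100:270,180:380,::-1]; cv2.imwrite("pics/s5c.png",cv2.resize(a,None,fx=3.4,fy=3.4,interpolation=cv2.INTER_CUBIC))
```

```text
[ 0.3  2.7 -0.1] [ 0.57170437 -0.04176881  0.09372114] [ 0.17137816 -0.27048654 -0.38966597]
```

View pics/s5c.png

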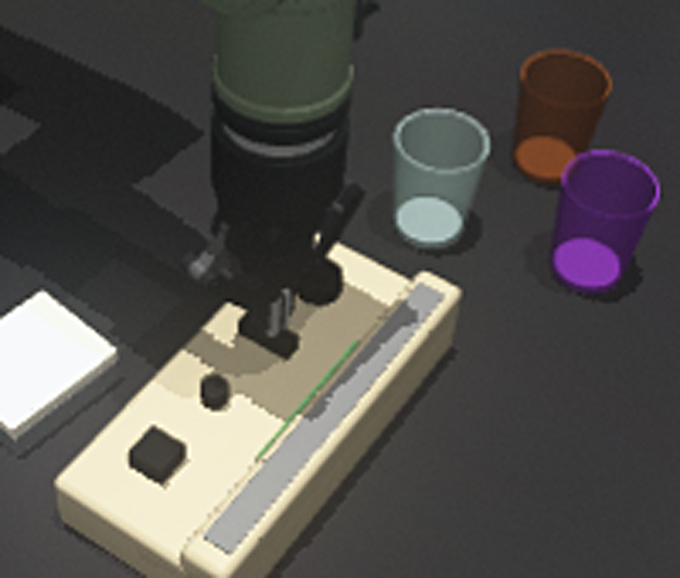

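The tips are over the middle of the bar key, at crop (270,335). Pressing now.

Request:
{"api": "jog_arm", "payload": {"targets": [[0,0,0,0,2,0,1],[0,0,0,0,4,0,1],[0,0,0,0,6,0,1],[0,0,0,0,8,0,1],[0,0,0,0,8,0,1]]}}

```text
clock: 8.2
tcp_pos: [0.5721, -0.042, 0.0861]
ee_rot: [0.701, -0.701, 0.095, -0.095]
contact_force: [0.5, 0.5, 2.2]
grip_width: 0.003
```

Request:
{"api": "jog_arm", "payload": {"targets": [[0,0,0,0,1.5,0,1],[0,0,0,0,3,0,1],[0,0,0,0,3.5,0,1],[0,0,0,0,3.5,0,1]]}}

```text
clock: 8.6
tcp_pos: [0.5721, -0.042, 0.0827]
ee_rot: [0.701, -0.701, 0.095, -0.095]
contact_force: [0.8, 0.6, 3.6]
grip_width: -0.001
```

Request:
{"api": "jog_arm", "payload": {"targets": [[0,0,0,0,1,0,1],[0,0,0,0,1.5,0,1],[0,0,0,0,1.5,0,1],[0,0,0,0,1.5,0,1]]}}

```text
clock: 9.0
tcp_pos: [0.5721, -0.042, 0.0812]
ee_rot: [0.701, -0.701, 0.095, -0.095]
contact_force: [1.6, 0.0, 4.2]
grip_width: -0.0
```

Run:
```python
from h import *
F=[]
for i in range(4):
    s=eyes.snapshot("scene"); st=monitor.get_state(); F.append(round(st["contact_force"][2],2))
print(F,st["tcp_pos"])
a=s["pixels"][100:270,180:380,::-1]; cv2.imwrite("pics/s6c.png",cv2.resize(a,None,fx=3.4,fy=3.4,interpolation=cv2.INTER_CUBIC))
```

```text
[np.float64(3.08), np.float64(4.81), np.float64(4.47), np.float64(4.21)] [ 0.57208871 -0.04199305  0.08120167]
```

View pics/s6c.png

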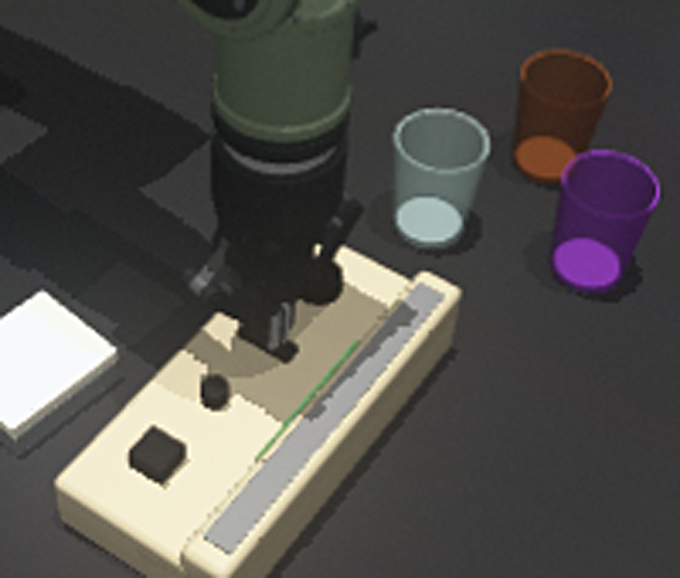

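The bar shows low at crop (285,350) with about 4.2 N, so it's nearly all the way down. I'll lift straight up.

Request:
{"api": "jog_arm", "payload": {"targets": [[0,0,0,0,-5,0,1],[0,0,0,0,-20,0,1],[0,0,0,0,-50,0,1],[0,0,0,0,-90,0,1],[0,0,0,0,-130,0,1]]}}

```text
clock: 9.7
tcp_pos: [0.5704, -0.0421, 0.2114]
ee_rot: [-0.7, 0.701, -0.097, 0.094]
contact_force: [1.0, -0.1, 0.1]
grip_width: -0.001
```

Request:
{"api": "jog_arm", "payload": {"targets": [[0,0,0,0,-20,0,1],[0,0,0,0,-20,0,1],[0,0,0,0,-20,0,1],[0,0,0,0,-20,0,1]]}}

```text
clock: 10.1
tcp_pos: [0.5706, -0.042, 0.2291]
ee_rot: [-0.701, 0.701, -0.097, 0.094]
contact_force: [1.0, -0.6, -0.0]
grip_width: -0.0
```

Run:
```python
from h import *
s=eyes.snapshot("wrist"); st=monitor.get_state(); save(s,"w9",1.5)
print(st["clock"],st["tcp_pos"],st["contact_force"],abs(st["qd"]).max())
```

```text
10.15 [ 0.57073987 -0.04193979  0.22908463] [0.16321348 0.73850229 0.94471848] 0.007414037819738964
```

View pics/w9.png

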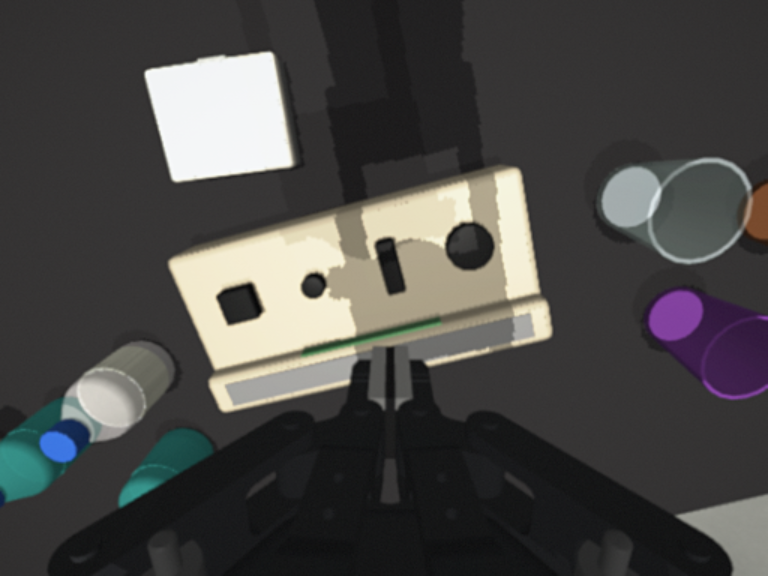

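All four keys are up: bar at (390,265), round at (469,246). Nothing else has moved and the arm is at rest, well clear.

```bash
python3 -c "
from h import *
print(ctrl.hand_in())"
```

```text
the job is handed in; nothing more can be done
None
```

I pressed the large round key, let it come right up, then pressed and released the bar key, and handed the job in at about 10 s. `hand_in` gives no verdict.

- **Depth:** I worked out about 9.8 mm of 10 mm for each key from the tool height. The force averaged about 4 N, close to the full-travel value.
- **Not confirmed:** I never felt a hard stop, so "nearly all the way down" rests on the tool height and on force readings that vary by about ±0.7 N. One reading on the round key was lower, 3.4 N near the bottom.
- **Final checks:** The last wrist picture shows all four keys up. The beaker, bottle and slide box look undisturbed, and the gripper stayed well away from them throughout. The fingertips finished about 14 cm above the keys, with the arm at rest.

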